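Zero the turns counter and rock the locating block free of the presetter nest

TASK

Turn the reset knob of the turns counter back anticlockwise to its zero stop. Then take the steel locating block that is stuck between the spring jaws of the presetter nest and rock it to the left and to the right, a good 5 degrees each way, again and again while easing it up, until it frees: a straight pull would only lift the floating nest off its seat, which must not happen. Finish while holding the block still, upright and just clear, a finger's breadth or so above the nest it came from, with the knob still at zero and the other things on the table left where they are.

Things in the scene. Friction and masses are not known exactly. Their poses are not given: they have to be found in the camera images.
- stage: Dark olive base plate of the presetter, fixed to the table, 150 x 130 mm, 20 mm high; origin at the centre of its underside, z up, x away from the robot, y to its left (yaw within 0.35 rad). It carries the nest in its middle, with the same axes. It may be on either side of the table.
- nest (a joint): Lift of the floating nest off its seat, m: 0 seated, at most 0.012. Spring and weight hold it down: it begins to lift at about 24 N of upward pull (besides the block's weight) and gives about 3.6 mm more per further newton; let go, it returns to 0. More than 6 mm is a failure.
- nest_top (a point): Centre of the nest's slot at its top face, 60 mm above the table when seated; axes as the stage's. Nest: olive block 90 x 90 x 40 mm with an open-topped slot along y, 48 mm long, 22 mm deep: 4 mm of play at each end of the block, so that it can lean 0.15 rad either way about its foot.
- block: Steel locating block, 0.26 to 0.43 kg, 84 mm tall; origin at the centre of its underside, axes as the nest's; seated, its origin is 22 mm below the nest's top. From below: tongue 12 (x) x 14 (y) mm, 8 mm high, free of the jaws; body 20 x 40 mm up to 34 mm, held by the jaws; grip 16 x 30 mm up to 84 mm. Grip it across x about 62 mm up; lean it about its foot to +y (left), -y (right).
- block_top (a point): Centre of the block's top face, 84 mm above its origin. To lean the block, turn the gripper with it while moving sideways (an arc about the foot): a gripper that only shifts sideways and stays upright leans it too little.
- counter: Grey turns counter, fixed to the table, 110 x 100 mm, 30 mm high, four white digit windows along the edge nearer the robot; origin at the centre of its underside, z up, x away from the robot (yaw within 0.35 rad). Its reset knob stands on top, 12 mm to +x of the centre. It is on the other side of the table from the stage.
- reset (a joint): Angle of the reset knob, rad: 0 at its zero stop (the bar of the knob along the counter's x axis), grows clockwise seen from above, to 1.8. It starts at 0.7 to 1.4; turn it anticlockwise to 0. Friction about 0.06 N m; it stays where it is left.
- reset_grip (a point): On the knob's vertical axis at grip height, 67 mm above the table. Black knob: disc 44 mm across with an upright bar on it, 42 mm long, 14 mm thick, its top 7 mm above this point, its foot 23 mm below; the point's axes turn with the knob and the bar runs along its x.
- jaw_tops (a point): Same place as nest_top. Two steel jaws flush with the nest's top, 30 mm along y, 18 mm high, are sprung along x onto the block's -x and +x faces, 36 N each: a straight pull takes 35 to 52 N. While it rocks (turns about x, faces sliding on the jaws) a far smaller pull raises it: 1.5 mm per swing from 0.1 rad left to 0.1 rad right is easy. They let go after a rise of 14 mm.
- oil: Bystander, to be left alone: white plastic oil bottle, 44 mm across, 110 mm tall, upright; origin at its underside or middle.
- collar: Bystander, to be left alone: flat steel ring, 48 mm across, 18 mm high; origin at its underside or middle.
- gauge: Bystander, to be left alone: plain steel cylinder, 38 mm across, 55 mm tall, upright; origin at its underside or middle.
- wrench: Bystander, to be left alone: steel spanner, 180 mm long, lying flat; origin at its underside or middle.
- driver: Bystander, to be left alone: screwdriver with black handle, 200 mm long, lying flat; origin at its underside or middle.
- jar: Bystander, to be left alone: white plastic jar, 60 mm across, 60 mm tall; origin at its underside or middle.
- inserts: Bystander, to be left alone: open cardboard tray of gold cutting inserts, 90 x 160 x 45 mm; origin at its underside or middle.

How it is judged (in metres and radians):
On the way, in this order (a step that is already met when the one before it is completed fails the run):
1. the reset knob is back at its zero stop, the block still in the jaws (value of joint reset below 0.08 rad and z of block in the frame of nest_top below -0.009 m), for 0.2 s.
2. the block, still in the jaws, leans to the left (angle between block's own z axis and vertical above 0.05 rad and y of block_top in the frame of nest_top above 0.004 m and z of block in the frame of nest_top below -0.009 m), for 0.02 s.
3. the block, still in the jaws, leans to the right (angle between block's own z axis and vertical above 0.05 rad and y of block_top in the frame of nest_top below -0.004 m and z of block in the frame of nest_top below -0.009 m), for 0.02 s.
At the end, for the whole second after the job is handed in: The fingers hold the block still and upright (within 0.2 rad), its underside 3 to 45 mm above the nest's top face and within 30 mm sideways of the slot's centre, touching neither nest nor stage; the nest is back on its seat (within 2 mm) and the knob is within 0.10 rad of its zero stop (z of block in the frame of nest_top between 0.003 and 0.045 m and horizontal distance between block and nest_top below 0.03 m and angle between block's own z axis and vertical below 0.2 rad and contact force between the fingers and block above 2 N and contact force between block and stage below 0.1 N and linear speed of block below 0.02 m/s and value of joint nest below 0.002 m and value of joint reset below 0.1 rad); the arm keeps its last pose, push and grip.
It fails at once if the nest is pulled more than 6 mm off its seat (value of joint nest above 0.006 m).
It fails at once if one of the other loose things on the table is moved more than 30 mm (distance of any of oil, collar, gauge, wrench, driver, jar, inserts from where it was at the start of the episode above 0.03 m).
It also fails if it takes over 64 s, if anything falls off the work surface, if the arm or the gripper's body presses on something with over 40 N, if the wrist force passes 120 N, or if a joint passes its speed limit or range.

ROBOT

A 6-joint arm with a two-finger parallel gripper is mounted at the origin on the work surface. World frame = base frame: x ahead of the robot, y to its left, z up, the work surface at z = 0. Lengths are in mm, angles in rad, forces in N, time in s.
With the tool pointing down it reaches from about 300 to 850 mm from the base axis. Payload 5.4 kg.
Tool frame: the origin (TCP) lies between the finger pads; the fingertips stand 8 mm ahead of it and the grasp point (between the pads) lies 11 mm behind it; z points along the fingers, y is the line along which they close (so a half turn about z gives the same grasp; the last joint's range is limited). The gripper opens to 85 mm and grips with 20 to 120 N. Pads are 22 mm wide; open, the fingers measure 114 mm over their backs; the gripper's body (76 mm by 85 mm) begins 54 mm behind the grasp point. The pads swing forward as they close: fully open they stand 13 mm farther back than shut.
Start: joints at [-1.541, 0.158, 1.597, -0, 1.386, -0.21], TCP at [136.544, -558.535, 203.299] pointing down, gripper open.
Joint ranges: [-2.91, 2.91], [-0.94, 2.29], [0.18, 2.7], [-1.29, 4.43], [0.17, 2.64], [-3, 3]. Speed limits (rad/s): [2.57, 2.57, 3.14, 3.14, 3.14, 3.14].

INTERFACE

Orientations are given as a rotation vector (axis times angle).
In Python, from station import arm gives the robot as it stands. The module is installed in compiled form; this text tells all that it offers.
- The arm moves only by the shell command python3 -m creep 'ROWS' [FORCE]. ROWS is JSON, a list of rows, each an object with "rotation": the turn, a rotation vector about the tool's x, y, z in degrees, a list of three; "linear": the shift along the tool's x, y, z in m, a list of three; "jaw": the closure, from -1 (fully open) to 1 (shut). A call has 1 to 10 rows; each row shifts and turns the commanded pose from where the row before left it, along the tool's axes as they then stand; what a row does not reach is not made up. A row lasts 1/10 s, in which the tool goes at most 50 mm and 8.59 degrees, less where a joint would pass 70% of its speed; a pose out of reach is approached as far as the arm can. A call with a gripper value outside its range is refused whole. The fingers move at their own pace and stop on an object; FORCE is the grip in N (left out, the last holds). Time passes only in rows, so rows that do not move let the fingers close. It gives the time, the measured TCP pose, the force, the opening and the grip force at its end, in the units of the state.
- arm.observe(): the state, without advancing time (a new reading comes with each control period).
- arm.camera(name): name is "scene" or "top"; returns a dict with "color" (420x560x3 uint8, blue, green, red), "K" (3x3 intrinsics, pixels), "k1" (the pictures are not rectified: a ray, as slopes to the right and down, at radius r is drawn at 1 + k1 r^2 times it, then the intrinsics apply), "rvec" (rotation vector, rad) and "tvec" (3), from world to camera coordinates, as OpenCV has them. Camera axes: x right, y down, z forward; pixel columns grow to the right and rows downward; lengths in mm; the calibration is good to about 2 mm. A picture is of the moment at which its call begins. There is no depth.
- arm.finish_job(): hands the job in; it is judged then, once.
The state is a dict: "time": time; "q": joint angles; "joint_vel": joint speeds; "joint_torque": joint torques, N m; "tool_pos": TCP position; "tcp_rot": TCP orientation; "ft_force": force on the tool from outside, world axes, zero at the start; "wrist_torque": the same for the moment, N m; "grip_width": finger opening in mm; "finger_force": force on a finger pad.
Only numpy, scipy, OpenCV 4.12 (cv2) and the standard library are available. Lean on these libraries where they do the work, as an engineer would, in place of code of your own. Each camera call takes 0.05 s, during which the arm holds its last target. There are 200 camera calls.

## Working session

There is one attempt and no reset: what is moved stays moved. The work goes in short steps, Python scripts to look and compute and a shell command to move; the robot and the scene stay as the last step left them, time stands still between calls to the robot, and variables do not carry over. Pictures are saved under pics/ and viewed, at most 10 in all, crops included, and the job is handed in when it is done.

```bash
mkdir -p pics
python3 - <<'E'
from station import arm
import cv2
for n in("scene","top"):
    c=arm.camera(n); cv2.imwrite(f"pics/{n}0.png",c["color"]); print(n,c["K"],c["k1"],c["rvec"],c["tvec"])
print(arm.observe())
E
```

```text
scene [[472.12492799   0.         272.44917875]
 [  0.         472.12492799 204.40175878]
 [  0.           0.           1.        ]] -0.016687453347921644 [ 0.70822545  2.43571774 -1.34107639] [ 466.89582683  -55.02296255 1371.66047557]
top [[389.25272359   0.         277.97195121]
 [  0.         389.25272359 215.34152999]
 [  0.           0.           1.        ]] 0.021529156374790727 [ 2.17381526 -2.04344235  0.2192971 ] [-21.46521678 550.06346853 719.42532776]
{'time': 0.1, 'q': array([-1.54111941e+00,  1.59012098e-01,  1.59811814e+00,  3.09316602e-05,
        1.38620589e+00, -2.10084851e-01]), 'joint_vel': array([-0.00079847, -0.00137388, -0.00234403,  0.00026179, -0.00222139,
        0.00027601]), 'joint_torque': array([-3.51575709e-04, -3.96991932e+01, -3.32336891e+01, -2.02814049e-04,
        4.15807532e-03, -7.38063136e-06]), 'tool_pos': array([ 136.52591887, -557.94523873,  202.39482851]), 'tcp_rot': array([-3.11732494e+00, -3.75499242e-01, -2.94099624e-04]), 'ft_force': array([-0.14142754,  0.49024362, -0.62039945]), 'wrist_torque': array([-0.04869141,  0.03645757, -0.00056806]), 'finger_force': 0.0, 'grip_width': 85.32898083239382}
```

View pics/scene0.png

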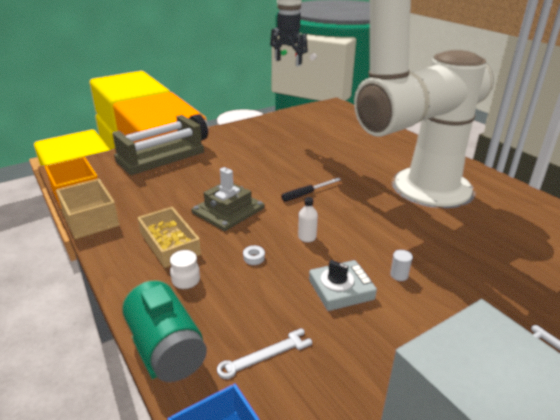

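View pics/top0.png

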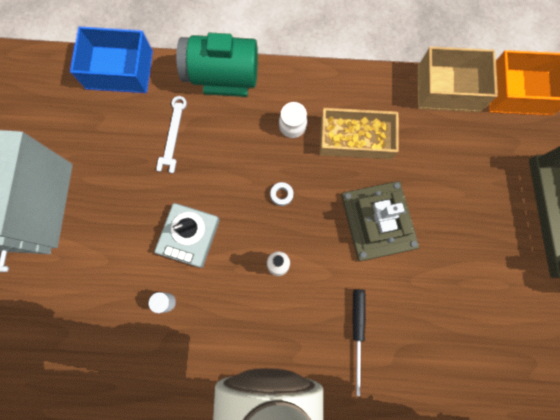

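Scene: the counter is at about (343,284), with its black knob at (338,272). The stage is at about (228,205), with the block's top at (226,172). Top view: the counter is at (187,235) with the knob at (187,228), and the stage is at (380,221) with the block at (388,210). Next I'll enlarge both regions.

```bash
cat > h.py <<'E'
import numpy as np,cv2
from station import arm
from scipy.spatial.transform import Rotation as R
def cam(n):
    c=arm.camera(n); c["R"]=cv2.Rodrigues(np.array(c["rvec"],float))[0]; c["t"]=np.array(c["tvec"],float).ravel(); return c
def ray(c,p):
    d=cv2.undistortPoints(np.array([[p]],float),np.array(c["K"]),np.array([c["k1"],0,0,0]))[0,0]
    return -c["R"].T@c["t"], c["R"].T@np.array([d[0],d[1],1])
def onz(c,p,z):
    o,d=ray(c,p); return o+d*(z-o[2])/d[2]
def tri(c1,p1,c2,p2):
    o,d=ray(c1,p1);a,b=ray(c2,p2);d/=np.linalg.norm(d);b/=np.linalg.norm(b)
    s=np.linalg.lstsq(np.c_[d,-b],a-o,rcond=None)[0]
    x,y=o+d*s[0],a+b*s[1]; return (x+y)/2,np.linalg.norm(x-y)
def proj(c,P):
    return cv2.projectPoints(np.array(P,float).reshape(-1,1,3),np.array(c["rvec"],float),c["t"],np.array(c["K"]),np.array([c["k1"],0,0,0]))[0][:,0]
E
python3 - <<'E'
import cv2,numpy as np
s=cv2.imread("pics/scene0.png");t=cv2.imread("pics/top0.png")
f=lambda i,x,y,w,h,k:cv2.resize(i[y:y+h,x:x+w],None,fx=k,fy=k,interpolation=cv2.INTER_CUBIC)
cv2.imwrite("pics/a.png",np.hstack([f(s,185,160,80,70,5),f(s,305,255,80,70,5)]))
cv2.imwrite("pics/b.png",np.hstack([f(t,335,175,90,90,4),f(t,145,190,90,90,4)]))
E
```

```text
(no output)
```

View pics/a.png

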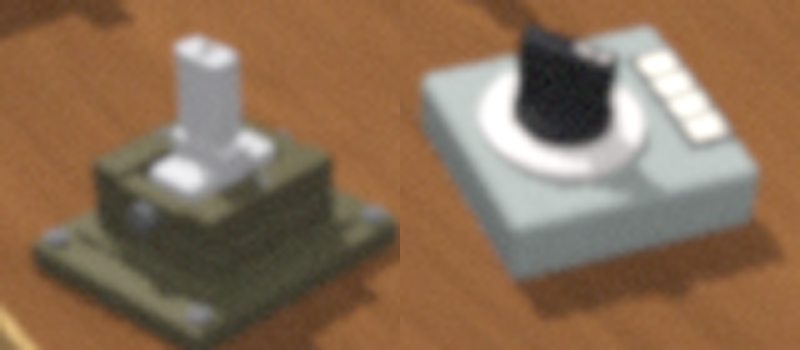

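View pics/b.png

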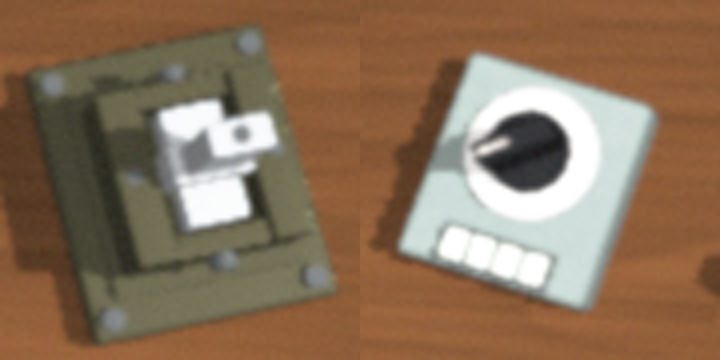

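Crop a shows the block's top centre at scene px (226.4,169.4) and the knob bar's top edge running from (329,261) to (347,267). Crop b shows the block's top centre at top px (395,208), the counter's face corners, and the bar with its white mark at the left end. Now triangulating these.

Run:
```python
from h import *
s,t=cam("scene"),cam("top")
A=lambda x,y:(185+x/5-.4,160+y/5-.4)
A2=lambda x,y:(305+(x-400)/5-.4,255+y/5-.4)
B=lambda x,y:(335+x/4-.4,175+y/4-.4)
B2=lambda x,y:(145+(x-360)/4-.4,190+y/4-.4)
print("blocktop",tri(s,A(207,47),t,B(243,134)))
bt=[onz(t,B(*p),122)for p in[(208,126),(270,112),(280,148),(216,160)]];print("bt",np.round(bt))
def rect(n,P,dx,dy):
    P=np.array(P)[:,:2];print(n,"c",P.mean(0).round(1),"sides",[np.linalg.norm(P[i]-P[i-1]).round(1)for i in range(4)])
    # order far-left, far-right, near-right, near-left
    xa=P[0]+P[1]-P[2]-P[3];ya=P[0]+P[3]-P[1]-P[2];print(" yaw x",np.arctan2(xa[1],xa[0])," y",np.arctan2(-ya[0],ya[1]))
rect("counter",[onz(t,B2(*p),30)for p in[(473,52),(657,108),(590,308),(400,248)]],0,0)
rect("bolts",[onz(t,B(*p),22)for p in[(53,84),(250,43),(317,275),(114,320)]],0,0)
rect("stage",[onz(t,B(*p),20)for p in[(30,72),(260,25),(337,290),(98,342)]],0,0)
# stage height check
for n,a,b in[("boltNL?",(55,236),(53,84)),("boltR",(375,213),(250,43)),("boltb",(198,314),(53,84))]:
    pass
for a in[(55,236),(375,213),(198,314)]: print("scene bolt z22",onz(s,A(*a),22).round(1))
# counter corners in scene
for a in[(425,78),(645,30),(758,170),(518,228)]: print("scene counter z30",onz(s,A2(*a),30).round(1))
for n,c,o in[("top",t,(170,210,50,40)),("scene",s,(318,252,40,40))]:
    x,y,w,h=o;m=(c["color"][y:y+h,x:x+w].max(2)<60).astype(np.uint8)
    k,l,st,ce=cv2.connectedComponentsWithStats(m);i=1+st[1:,4].argmax();print(n,st[i],ce[i]+[x,y])
print("bar ends on z74 scene",onz(s,A2(527,28),74),onz(s,A2(612,57),74))
# draw a bigger counter view
f=lambda i,x,y,w,h,k:cv2.resize(i[y:y+h,x:x+w],None,fx=k,fy=k,interpolation=cv2.INTER_CUBIC)
im=np.hstack([f(t["color"],167,208,40,40,10),f(s["color"],320,250,40,40,10)])
cv2.imwrite("pics/c.png",np.clip(im.astype(float)*1.8,0,255).astype(np.uint8))
```

```text
blocktop (array([ 563.77121896, -202.12720309,  123.13661874]), np.float64(0.9572810360076538))
bt [[ 566. -186.  122.]
 [ 575. -215.  122.]
 [ 558. -219.  122.]
 [ 551. -190.  122.]]
counter c [505.8 195.8] sides [np.float64(106.7), np.float64(100.9), np.float64(107.1), np.float64(101.7)]
 yaw x -0.22948955284937325  y -0.23901513281741787
bolts c [ 563.  -200.9] sides [np.float64(127.6), np.float64(107.7), np.float64(126.8), np.float64(107.8)]
 yaw x 0.27109664269181494  y 0.27588885117479167
stage c [ 562.7 -200.2] sides [np.float64(146.0), np.float64(126.2), np.float64(145.3), np.float64(126.8)]
 yaw x 0.2691387975919905  y 0.2721114965185096
scene bolt z22 [ 644.3 -230.7   22. ]
scene bolt z22 [ 491.5 -160.8   22. ]
scene bolt z22 [ 614.6 -126.9   22. ]
scene counter z30 [549.4 140.9  30. ]
scene counter z30 [448.9 166.5  30. ]
scene counter z30 [469.2 259.7  30. ]
scene counter z30 [572.3 233.8  30. ]
top [  7   9  19  17 196] [187.07653061 227.43367347]
scene [ 11  11  18  20 254] [337.2519685  273.20866142]
bar ends on z74 scene [528.09975079 178.88500374  74.        ] [510.6868551  211.73636355  74.        ]
```

View pics/c.png

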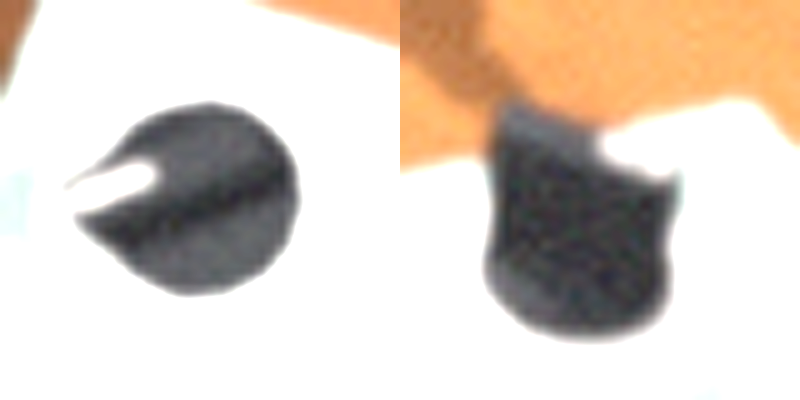

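Crop c: in the top view the bar runs about 17° above the image horizontal, centred near px (187,228). The scene view agrees, putting the reset angle at about 0.88 rad. The knob axis is near (519,194), and the block's top triangulates at z=123 against an expected 122. I'll move above the knob.

```bash
cat >> h.py <<'E'
def st():
    o=arm.observe();r=R.from_rotvec(o["tcp_rot"]).as_matrix();return o,np.array(o["tool_pos"]),r
def need(P,yaw_y,lean=0):
    """shift in tool axes (now) and turn (tool axes, deg) to TCP P, closing line at yaw_y, leaning about it"""
    o,p,r=st();y=np.array([np.cos(yaw_y),np.sin(yaw_y),0]);z=np.array([0,0,-1.]);T=np.c_[np.cross(y,z),y,z]
    print("t",round(o["time"],2),"pos",p.round(1),"lin mm",(r.T@(np.array(P)-p)).round(1),"rot",np.degrees(R.from_matrix(r.T@T).as_rotvec()).round(2),"F",np.round(o["ft_force"],1),"grip",o["grip_width"].__round__(1),round(float(o["finger_force"]),1),"q",np.round(o["q"],2))
E
r='{"rotation":[0,0,0],"linear":[0.0275,-0.032,0],"jaw":-1}'
python3 -m creep '[{"rotation":[0,0,0],"linear":[0.0275,-0.032,0],"jaw":-1},{"rotation":[0,0,0],"linear":[0.0275,-0.032,0],"jaw":-1},{"rotation":[0,0,0],"linear":[0.0275,-0.032,0],"jaw":-1},{"rotation":[0,0,0],"linear":[0.0275,-0.032,0],"jaw":-1},{"rotation":[0,0,0],"linear":[0.0275,-0.032,0],"jaw":-1},{"rotation":[0,0,0],"linear":[0.0275,-0.032,0],"jaw":-1},{"rotation":[0,0,0],"linear":[0.0275,-0.032,0],"jaw":-1},{"rotation":[0,0,0],"linear":[0.0275,-0.032,0],"jaw":-1},{"rotation":[0,0,0],"linear":[0.0275,-0.032,0],"jaw":-1},{"rotation":[0,0,0],"linear":[0.0275,-0.032,0],"jaw":-1}]'
python3 -m creep '[{"rotation":[0,0,0],"linear":[0.0275,-0.032,0],"jaw":-1},{"rotation":[0,0,0],"linear":[0.0275,-0.032,0],"jaw":-1},{"rotation":[0,0,0],"linear":[0.0275,-0.032,0],"jaw":-1},{"rotation":[0,0,0],"linear":[0.0275,-0.032,0],"jaw":-1},{"rotation":[0,0,0],"linear":[0.0275,-0.032,0],"jaw":-1},{"rotation":[0,0,0],"linear":[0.0275,-0.032,0],"jaw":-1},{"rotation":[0,0,0],"linear":[0.0275,-0.032,0],"jaw":-1},{"rotation":[0,0,0],"linear":[0.0275,-0.032,0],"jaw":-1},{"rotation":[0,0,0],"linear":[0.0275,-0.032,0],"jaw":-1},{"rotation":[0,0,0],"linear":[0.0275,-0.032,0],"jaw":-1}]'
python3 -c "
from h import *
need([519,194,200],0.45)"
```

```text
time: 1.2
tool_pos: [328.1, -180.8, 203.3]
tcp_rot: [3.119, 0.375, 0.001]
ft_force: [1.2, -0.9, 0.1]
grip_width: 85.4
finger_force: 0.0
time: 2.2
tool_pos: [519.2, 195.6, 203.0]
tcp_rot: [3.119, 0.376, -0.0]
ft_force: [1.0, -0.2, 0.3]
grip_width: 85.5
finger_force: 0.0
t 2.2 pos [519.2 195.6 203. ] lin mm [-0.6  1.5  3. ] rot [-1.0000e-02  2.0000e-02 -1.0202e+02] F [ 1.  -0.2  0.3] grip 85.5 0.0 q [ 0.14  0.11  1.65 -0.    1.38  1.47]
```

```bash
python3 -m creep '[{"rotation":[0,0,-8.5],"linear":[0,0,0],"jaw":-1},{"rotation":[0,0,-8.5],"linear":[0,0,0],"jaw":-1},{"rotation":[0,0,-8.5],"linear":[0,0,0],"jaw":-1},{"rotation":[0,0,-8.5],"linear":[0,0,0],"jaw":-1},{"rotation":[0,0,-8.5],"linear":[0,0,0],"jaw":-1},{"rotation":[0,0,-8.5],"linear":[0,0,0],"jaw":-1},{"rotation":[0,0,-8.5],"linear":[0,0,0],"jaw":-1},{"rotation":[0,0,-8.5],"linear":[0,0,0],"jaw":-1},{"rotation":[0,0,-8.5],"linear":[0,0,0],"jaw":-1},{"rotation":[0,0,-8.5],"linear":[0,0,0],"jaw":-1}]'
python3 -m creep '[{"rotation":[0,0,-8.5],"linear":[0,0,0],"jaw":-1},{"rotation":[0,0,-8.5],"linear":[0,0,0],"jaw":-1},{"rotation":[0,0,0],"linear":[0,0,0.025],"jaw":-1},{"rotation":[0,0,0],"linear":[0,0,0.025],"jaw":-1},{"rotation":[0,0,0],"linear":[0,0,0.025],"jaw":-1},{"rotation":[0,0,0],"linear":[0,0,0.025],"jaw":-1},{"rotation":[0,0,0],"linear":[0,0,0.025],"jaw":-1},{"rotation":[0,0,0],"linear":[0,0,0],"jaw":-1}]'
python3 - <<'E'
from h import *
need([519,194,58],0.45)
s,t=cam("scene"),cam("top")
f=lambda i,x,y,w,h,k:cv2.resize(i[y:y+h,x:x+w],None,fx=k,fy=k,interpolation=cv2.INTER_CUBIC)
cv2.imwrite("pics/d.png",np.hstack([f(s["color"],295,205,100,100,4),f(t["color"],140,185,100,100,4)]))
E
```

```text
time: 3.2
tool_pos: [518.6, 193.7, 203.0]
tcp_rot: [-2.038, -2.39, 0.001]
ft_force: [0.2, 0.4, -0.4]
grip_width: 85.5
finger_force: 0.0
time: 4.0
tool_pos: [515.3, 193.2, 74.3]
tcp_rot: [-1.668, -2.655, 0.008]
ft_force: [-1.9, -0.1, -0.6]
grip_width: 85.7
finger_force: 0.0
t 4.0 pos [515.3 193.2  74.3] lin mm [-1.   3.8 16.3] rot [-0.45 -0.14 -0.05] F [-1.9 -0.1 -0.6] grip 85.7 0.0 q [ 0.14  0.24  1.77 -0.    1.14 -0.31]
```

View pics/d.png

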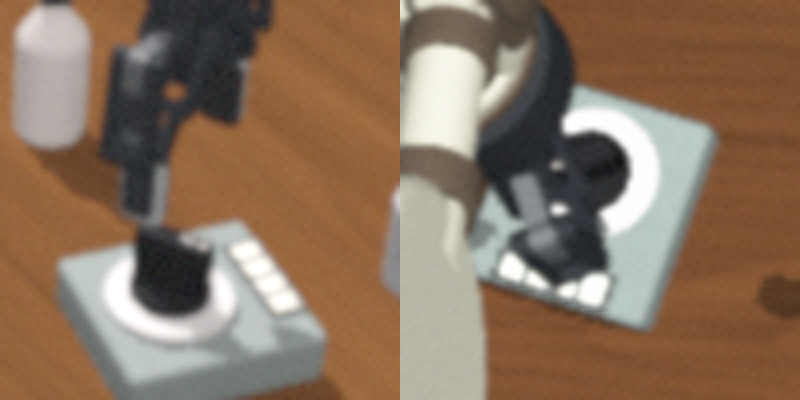

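In picture d, one fingertip is at scene px (331,259) and the other finger is higher and to the right. I'll check both against the projected expected tip positions.

Run:
```python
from h import *
s,t=cam("scene"),cam("top");o,p,r=st()
for sg in(-1,1):
    P=p+r@np.array([0,sg*48,-5]);print(P.round(),"scene crop",((proj(s,P)[0]-[295,205])*4).round(),"top crop",((proj(t,P)[0]-[140,185])*4+[400,0]).round())
k=[519,194,67];print("knob",((proj(s,k)[0]-[295,205])*4).round(),((proj(t,k)[0]-[140,185])*4+[400,0]).round())
need([519,194,58],.45)
```

```text
[477. 173.  85.] scene crop [212. 165.] top crop [604. 240.]
[563. 215.  85.] scene crop [131. 267.] top crop [537.  58.]
knob [172. 241.] [578. 157.]
t 4.2 pos [520.1 194.   80.1] lin mm [ 0.5 -1.1 22.1] rot [ 0.16  0.05 -0.04] F [0.6 1.  0.2] grip 85.6 0.0 q [ 0.14  0.23  1.77  0.    1.14 -0.31]
```

Run:
```python
from h import *
s,t=cam("scene"),cam("top");o,p,r=st();print(p)
f=lambda i,x,y,w,h,k:cv2.resize(i[y:y+h,x:x+w],None,fx=k,fy=k,interpolation=cv2.INTER_CUBIC)
for sg in(-1,1):
  for c in(s,t):
    q=proj(c,p+r@np.array([0,sg*48,-5]))[0];cv2.circle(c["color"],tuple(int(v)for v in q),1,(0,0,255),-1)
for c in(s,t):
    q=proj(c,[519,194,74])[0];cv2.circle(c["color"],tuple(int(v)for v in q),1,(0,255,0),-1)
cv2.imwrite("pics/e.png",np.hstack([f(s["color"],295,205,100,100,4),f(t["color"],140,185,100,100,4)]))
```

```text
[520.13430454 193.98903194  80.10134355]
```

View pics/e.png

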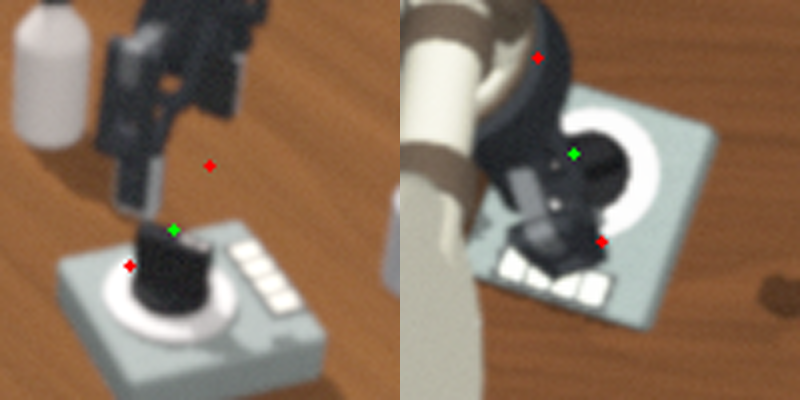

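Run:
```python
from h import *
s,t=cam("scene"),cam("top")
print(tri(s,(351,234),t,(180,252)))
P=lambda *a:(140+a[0]/4,185+a[1]/4)
print("far finger if y=215",[ (z,onz(s,(295+138/4-.4,205+212/4-.4),z).round()) for z in(85,100,120,130)])
print("near finger",[ (z,onz(s,(351,234),z).round(),onz(t,(180,252),z).round()) for z in(85,100,120,130)])
print("bar centre",tri(s,((329.4+346.8)/2-.5,(260.2+266)/2),t,(184.8,226.5)))
print("start TCP in scene",proj(s,[136.5,-558,203]),proj(s,[136.5,-558,240]))
need([519,194,58],.45)
```

```text
(array([465.85082114, 178.70665824, 115.63915536]), np.float64(16.832105335328166))
far finger if y=215 [(85, array([534., 182.,  85.])), (100, array([546., 196., 100.])), (120, array([563., 215., 120.])), (130, array([571., 224., 130.]))]
near finger [(85, array([443., 143.,  85.]), array([463., 192.,  85.])), (100, array([458., 158., 100.]), array([461., 188., 100.])), (120, array([477., 178., 120.]), array([459., 183., 120.])), (130, array([487., 189., 130.]), array([458., 181., 130.]))]
bar centre (array([515.67054388, 191.35004769,  69.41202714]), np.float64(3.435804047382534))
start TCP in scene [[287.9184264   74.75080819]] [[288.1288696   63.81892154]]
t 4.4 pos [519.7 193.9  79.6] lin mm [ 0.4 -0.6 21.6] rot [ 0.12  0.04 -0.04] F [-0.2 -0.8  0.4] grip 85.3 0.0 q [ 0.14  0.23  1.77  0.    1.14 -0.31]
```

Both fingertips appear about 35 mm higher than the text says, at z≈120. Going to the nominal depth is safe either way, so I'll do that, close, and check the opening.

```bash
python3 -m creep '[{"rotation":[0,0,0],"linear":[0,-0.002,0.011],"jaw":-1},{"rotation":[0,0,0],"linear":[0,0,0.011],"jaw":-1},{"rotation":[0,0,0],"linear":[0,0,0],"jaw":0},{"rotation":[0,0,0],"linear":[0,0,0],"jaw":0.3},{"rotation":[0,0,0],"linear":[0,0,0],"jaw":0.3},{"rotation":[0,0,0],"linear":[0,0,0],"jaw":0.3},{"rotation":[0,0,0],"linear":[0,0,0],"jaw":0.3}]' 30
python3 - <<'E'
from h import *
need([517.5,193.5,58],.45)
s,t=cam("scene"),cam("top")
f=lambda i,x,y,w,h,k:cv2.resize(i[y:y+h,x:x+w],None,fx=k,fy=k,interpolation=cv2.INTER_CUBIC)
cv2.imwrite("pics/f.png",np.hstack([f(s["color"],295,205,100,100,4),f(t["color"],140,185,100,100,4)]))
E
```

```text
time: 5.1
tool_pos: [517.3, 193.0, 56.7]
tcp_rot: [1.671, 2.66, 0.001]
ft_force: [0.5, -1.6, 0.5]
grip_width: 29.9
finger_force: 0.0
t 5.1 pos [517.3 193.   56.7] lin mm [ 0.4  0.4 -1.3] rot [ 0.04  0.01 -0.04] F [ 0.5 -1.6  0.5] grip 29.9 0.0 q [ 0.14  0.26  1.79 -0.    1.09 -0.31]
```

View pics/f.png

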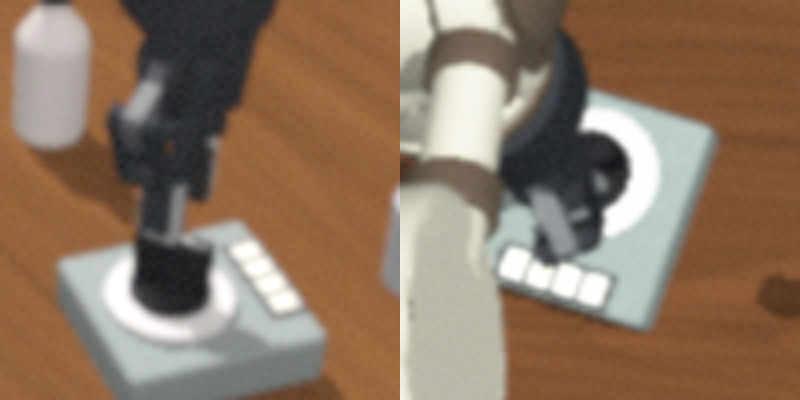

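Picture f: the half-closed fingertip ends at about scene px (336,264), right at the bar's top edge, while the opening is 30 mm. Closing fully will show whether the bar is between the pads.

```bash
python3 -m creep '[{"rotation":[0,0,0],"linear":[0,0,0],"jaw":1},{"rotation":[0,0,0],"linear":[0,0,0],"jaw":1},{"rotation":[0,0,0],"linear":[0,0,0],"jaw":1},{"rotation":[0,0,0],"linear":[0,0,0],"jaw":1}]' 30
python3 - <<'E'
from h import *
need([517.5,193.5,58],.45)
s,t=cam("scene"),cam("top")
for z in(57,65,75,85,95):print(z,onz(s,(295+165/4-.4,205+237/4-.4),z).round())
E
```

```text
time: 5.6
tool_pos: [517.0, 192.9, 56.3]
tcp_rot: [-1.671, -2.66, 0.0]
ft_force: [-0.8, 0.7, 0.4]
grip_width: -0.1
finger_force: 0.0
t 5.6 pos [517.  192.9  56.3] lin mm [ 0.3  0.7 -1.7] rot [-0.   -0.   -0.04] F [-0.8  0.7  0.4] grip -0.1 0.0 q [ 0.14  0.26  1.79  0.    1.09 -0.31]
57 [511. 179.  57.]
65 [518. 186.  65.]
75 [526. 195.  75.]
85 [535. 204.  85.]
95 [543. 214.  95.]
```

The pads shut on nothing, so the fingertips really are about 35 mm short of the reported TCP. To calibrate, I'll touch the bar's top (z=74) with the shut fingers in small steps.

```bash
python3 -m creep '[{"rotation":[0,0,0],"linear":[0,0,0.002],"jaw":1},{"rotation":[0,0,0],"linear":[0,0,0.002],"jaw":1},{"rotation":[0,0,0],"linear":[0,0,0],"jaw":1}]'
python3 -m creep '[{"rotation":[0,0,0],"linear":[0,0,0.002],"jaw":1},{"rotation":[0,0,0],"linear":[0,0,0],"jaw":1}]'
python3 -m creep '[{"rotation":[0,0,0],"linear":[0,0,0.002],"jaw":1},{"rotation":[0,0,0],"linear":[0,0,0],"jaw":1}]'|grep -E "pos|ft"
```

```text
time: 6.0
tool_pos: [516.6, 192.8, 51.8]
tcp_rot: [-1.67, -2.66, 0.001]
ft_force: [-0.2, -0.5, 0.4]
grip_width: -0.0
finger_force: 0.0
time: 6.2
tool_pos: [516.8, 192.9, 50.0]
tcp_rot: [-1.671, -2.66, 0.001]
ft_force: [0.1, -0.9, 0.1]
grip_width: -0.2
finger_force: 0.0
tool_pos: [516.8, 192.9, 48.0]
ft_force: [-1.2, 0.6, 0.3]
```

```bash
python3 -m creep '[{"rotation":[0,0,0],"linear":[0,0,0.002],"jaw":1},{"rotation":[0,0,0],"linear":[0,0,0],"jaw":1}]'|grep -E "pos|ft"
python3 -m creep '[{"rotation":[0,0,0],"linear":[0,0,0.002],"jaw":1},{"rotation":[0,0,0],"linear":[0,0,0],"jaw":1}]'|grep -E "pos|ft"
python3 -m creep '[{"rotation":[0,0,0],"linear":[0,0,0.002],"jaw":1},{"rotation":[0,0,0],"linear":[0,0,0],"jaw":1}]'|grep -E "pos|ft"
```

```text
tool_pos: [517.0, 192.9, 46.2]
ft_force: [0.2, -0.8, -0.6]
tool_pos: [517.4, 193.0, 46.0]
ft_force: [-4.8, -1.3, 12.0]
tool_pos: [517.6, 193.0, 45.8]
ft_force: [-10.8, -3.2, 24.6]
```

Contact came at TCP z≈46 with the tip at 74, so the tips stand 28 mm behind the reported TCP and the grasp point about 47 mm behind. Next: back off, open, and descend to TCP z≈20.

```bash
python3 -m creep '[{"rotation":[0,0,0],"linear":[0,0,-0.024],"jaw":1},{"rotation":[0,0,0],"linear":[0,0,0],"jaw":-0.5},{"rotation":[0,0,0],"linear":[0,0,0],"jaw":-0.5},{"rotation":[0,0,0],"linear":[0,0,0],"jaw":-0.5},{"rotation":[0,0,0],"linear":[0,0,0.014],"jaw":-0.5},{"rotation":[0,0,0],"linear":[0,0,0.014],"jaw":-0.5},{"rotation":[0,0,0],"linear":[0,0,0.010],"jaw":-0.5},{"rotation":[0,0,0],"linear":[0,0,0],"jaw":-0.5}]'|tail -5
python3 -m creep '[{"rotation":[0,0,0],"linear":[0,0,0.006],"jaw":-0.5},{"rotation":[0,0,0],"linear":[0,0,0.003],"jaw":-0.5},{"rotation":[0,0,0],"linear":[0,0,0],"jaw":-0.5}]'
python3 -m creep '[{"rotation":[0,0,0],"linear":[0,0,0],"jaw":0.2},{"rotation":[0,0,0],"linear":[0,0,0],"jaw":1},{"rotation":[0,0,0],"linear":[0,0,0],"jaw":1},{"rotation":[0,0,0],"linear":[0,0,0],"jaw":1},{"rotation":[0,0,0],"linear":[0,0,0],"jaw":1},{"rotation":[0,0,0],"linear":[0,0,0],"jaw":1}]' 30
```

```text
tool_pos: [514.6, 192.5, 25.2]
tcp_rot: [-1.669, -2.657, 0.006]
ft_force: [-0.2, -0.2, 0.4]
grip_width: 64.1
finger_force: 0.0
time: 8.1
tool_pos: [516.9, 192.9, 19.0]
tcp_rot: [-1.671, -2.66, 0.0]
ft_force: [-0.2, -0.4, -0.0]
grip_width: 64.3
finger_force: 0.0
time: 8.7
tool_pos: [518.5, 193.5, 20.0]
tcp_rot: [1.67, 2.658, 0.005]
ft_force: [3.1, 2.9, -1.8]
grip_width: 13.7
finger_force: 34.9
```

Gripped: the opening is 13.7 mm, matching the 14 mm bar. Now turning anticlockwise.

```bash
python3 -m creep '[{"rotation":[0,0,-5],"linear":[0,0,0],"jaw":1},{"rotation":[0,0,-5],"linear":[0,0,0],"jaw":1},{"rotation":[0,0,-5],"linear":[0,0,0],"jaw":1},{"rotation":[0,0,-5],"linear":[0,0,0],"jaw":1},{"rotation":[0,0,-5],"linear":[0,0,0],"jaw":1},{"rotation":[0,0,-5],"linear":[0,0,0],"jaw":1},{"rotation":[0,0,-5],"linear":[0,0,0],"jaw":1},{"rotation":[0,0,-5],"linear":[0,0,0],"jaw":1},{"rotation":[0,0,-4],"linear":[0,0,0],"jaw":1},{"rotation":[0,0,0],"linear":[0,0,0],"jaw":1}]' 50
python3 -c "
from h import *
need([518.5,193.5,20],1.337);print(arm.observe()['wrist_torque'])"
python3 -m creep '[{"rotation":[0,0,-3],"linear":[0,0,0],"jaw":1},{"rotation":[0,0,-3],"linear":[0,0,0],"jaw":1},{"rotation":[0,0,0],"linear":[0,0,0],"jaw":1}]'
python3 -c "
from h import *
need([518.5,193.5,20],1.337);print(arm.observe()['wrist_torque'])"
```

```text
time: 9.7
tool_pos: [519.6, 194.6, 20.1]
tcp_rot: [0.55, 3.087, 0.007]
ft_force: [7.9, 7.0, -5.5]
grip_width: 13.6
finger_force: 52.2
t 9.7 pos [519.6 194.6  20.1] lin mm [ 0.7 -1.4  0. ] rot [ 0.29  0.29 -6.81] F [ 7.9  7.  -5.5] grip 13.6 52.2 q [ 0.14  0.32  1.8   0.    1.02 -1.08]
[ 1.03865754 -1.18712317  0.0423539 ]
time: 10.0
tool_pos: [519.7, 194.8, 20.1]
tcp_rot: [0.388, 3.111, 0.007]
ft_force: [6.9, 8.6, -6.1]
grip_width: 12.9
finger_force: 52.1
t 10.0 pos [519.7 194.8  20.1] lin mm [ 0.9 -1.5  0. ] rot [ 0.3   0.32 -0.84] F [ 6.9  8.6 -6.1] grip 12.9 52.1 q [ 0.14  0.32  1.8   0.    1.02 -1.18]
[ 1.12593243 -1.22869473  0.03435828]
```

```bash
python3 -m creep '[{"rotation":[0,0,-2],"linear":[0,0,0],"jaw":1},{"rotation":[0,0,0],"linear":[0,0,0],"jaw":1}]'|grep rot
python3 -c "
from h import *
need([518.5,193.5,20],1.337);print(arm.observe()['wrist_torque'])"
python3 -m creep '[{"rotation":[0,0,-2],"linear":[0,0,0],"jaw":1},{"rotation":[0,0,0],"linear":[0,0,0],"jaw":1}]'|grep rot
python3 -c "
from h import *
need([518.5,193.5,20],1.337);print(arm.observe()['wrist_torque'])"
python3 -m creep '[{"rotation":[0,0,-2],"linear":[0,0,0],"jaw":1},{"rotation":[0,0,0],"linear":[0,0,0],"jaw":1}]'|grep rot
python3 -c "
from h import *
need([518.5,193.5,20],1.337);print(arm.observe()['wrist_torque'])"
```

```text
tcp_rot: [0.34, 3.117, 0.008]
t 10.2 pos [519.7 194.8  20.1] lin mm [ 0.9 -1.5  0.1] rot [0.33 0.3  0.96] F [ 8.8  7.8 -6.1] grip 12.8 56.4 q [ 0.14  0.32  1.8   0.    1.02 -1.22]
[ 1.06487924 -1.27072451 -1.0629747 ]
tcp_rot: [0.289, 3.122, 0.009]
t 10.4 pos [519.8 194.8  20.1] lin mm [ 1.  -1.5  0.1] rot [0.36 0.3  2.83] F [ 7.4  6.7 -5.5] grip 13.3 71.9 q [ 0.14  0.32  1.8   0.    1.02 -1.25]
[ 1.11748352 -1.20752286 -1.78472212]
tcp_rot: [0.237, 3.127, 0.01]
t 10.6 pos [519.8 194.9  20.2] lin mm [ 1.  -1.6  0.2] rot [0.39 0.29 4.71] F [ 8.2  5.7 -5.8] grip 13.3 90.7 q [ 0.14  0.32  1.8   0.01  1.02 -1.28]
[ 1.04255857 -1.17131109 -2.48157108]
```

The wrist torque rises steeply, so the knob is at its zero stop. Release and lift.

```bash
python3 -m creep '[{"rotation":[0,0,0],"linear":[0,0,0],"jaw":1},{"rotation":[0,0,0],"linear":[0,0,0],"jaw":-0.5},{"rotation":[0,0,0],"linear":[0,0,0],"jaw":-0.5},{"rotation":[0,0,0],"linear":[0,0,0],"jaw":-0.5},{"rotation":[0,0,0],"linear":[0,0,0],"jaw":-0.5},{"rotation":[0,0,0],"linear":[0,0,-0.03],"jaw":-0.5},{"rotation":[0,0,0],"linear":[0,0,-0.04],"jaw":-0.5},{"rotation":[0,0,0],"linear":[0,0,-0.04],"jaw":-0.5},{"rotation":[0,0,0],"linear":[0,0,-0.03],"jaw":-0.5},{"rotation":[0,0,0],"linear":[0,0,0],"jaw":-0.5}]'|head -3
python3 -c "
from h import *
need([564,-200.5,160],.271)"
```

```text
time: 11.6
tool_pos: [520.4, 193.4, 165.0]
tcp_rot: [0.225, 3.124, 0.003]
t 11.6 pos [520.4 193.4 165. ] lin mm [ -99.6 -383.6    4.9] rot [ 0.46  0.41 66.23] F [ 0.   0.4 -0.2] grip 64.0 0.0 q [ 0.14  0.13  1.71 -0.    1.3  -1.29]
```

```bash
python3 -m creep '[{"rotation":[0,0,0],"linear":[-0.01,-0.0384,0],"jaw":-0.5},{"rotation":[0,0,0],"linear":[-0.01,-0.0384,0],"jaw":-0.5},{"rotation":[0,0,0],"linear":[-0.01,-0.0384,0],"jaw":-0.5},{"rotation":[0,0,0],"linear":[-0.01,-0.0384,0],"jaw":-0.5},{"rotation":[0,0,0],"linear":[-0.01,-0.0384,0],"jaw":-0.5},{"rotation":[0,0,0],"linear":[-0.01,-0.0384,0],"jaw":-0.5},{"rotation":[0,0,0],"linear":[-0.01,-0.0384,0],"jaw":-0.5},{"rotation":[0,0,0],"linear":[-0.01,-0.0384,0],"jaw":-0.5},{"rotation":[0,0,0],"linear":[-0.01,-0.0384,0],"jaw":-0.5},{"rotation":[0,0,0],"linear":[-0.01,-0.0384,0],"jaw":-0.5}]'|head -3
python3 -m creep '[{"rotation":[0,0,8.3],"linear":[0,0,0],"jaw":-0.5},{"rotation":[0,0,8.3],"linear":[0,0,0],"jaw":-0.5},{"rotation":[0,0,8.3],"linear":[0,0,0],"jaw":-0.5},{"rotation":[0,0,8.3],"linear":[0,0,0],"jaw":-0.5},{"rotation":[0,0,8.3],"linear":[0,0,0],"jaw":-0.5},{"rotation":[0,0,8.3],"linear":[0,0,0],"jaw":-0.5},{"rotation":[0,0,8.3],"linear":[0,0,0],"jaw":-0.5},{"rotation":[0,0,8.1],"linear":[0,0,0],"jaw":-0.5},{"rotation":[0,0,0],"linear":[0,0,0],"jaw":-0.5}]'|head -3
python3 - <<'E'
from h import *
need([563.5,-201,53],.271)
s,t=cam("scene"),cam("top")
f=lambda i,x,y,w,h,k:cv2.resize(i[y:y+h,x:x+w],None,fx=k,fy=k,interpolation=cv2.INTER_CUBIC)
cv2.imwrite("pics/g.png",np.hstack([f(s["color"],185,130,100,100,4),f(t["color"],140,185,100,100,4)]))
E
```

```text
time: 12.6
tool_pos: [560.0, -202.8, 158.0]
tcp_rot: [-0.226, -3.132, -0.001]
time: 13.5
tool_pos: [560.1, -201.1, 158.0]
tcp_rot: [-1.9, -2.499, 0.0]
t 13.5 pos [ 560.1 -201.1  158. ] lin mm [ -0.9   3.5 105. ] rot [-0.08 -0.08 -0.01] F [ 0.3 -0.3 -0.1] grip 64.0 0.0 q [-0.55  0.25  1.58 -0.    1.31 -0.82]
```

View pics/g.png

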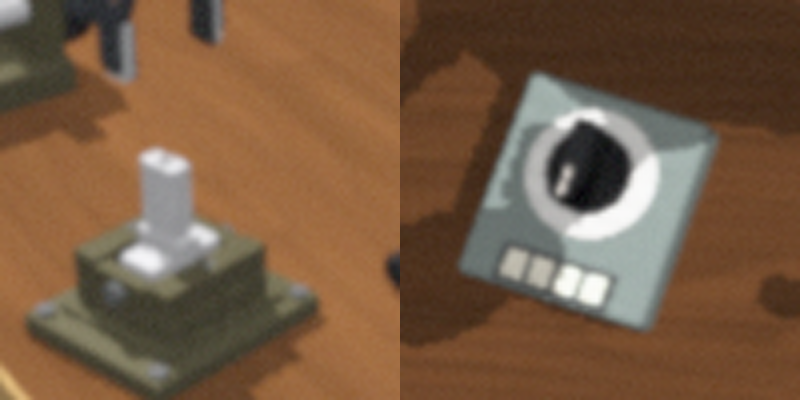

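Picture g: the knob bar now lies along the counter's x axis, with its mark at px (182,230) in the top view. The fingers at scene px (214,149) and (237,140) straddle the block's vertical line. Descend and grip.

```bash
python3 -m creep '[{"rotation":[0,0,0],"linear":[-0.001,0.004,0],"jaw":-0.5},{"rotation":[0,0,0],"linear":[0,0,0.025],"jaw":-0.5},{"rotation":[0,0,0],"linear":[0,0,0.025],"jaw":-0.5},{"rotation":[0,0,0],"linear":[0,0,0.025],"jaw":-0.5},{"rotation":[0,0,0],"linear":[0,0,0.015],"jaw":-0.5},{"rotation":[0,0,0],"linear":[0,0,0.01],"jaw":-0.5},{"rotation":[0,0,0],"linear":[0,0,0.005],"jaw":-0.5},{"rotation":[0,0,0],"linear":[0,0,0],"jaw":-0.5},{"rotation":[0,0,0],"linear":[0,0,0],"jaw":-0.5}]'
python3 -m creep '[{"rotation":[0,0,0],"linear":[0,0,0],"jaw":0.3},{"rotation":[0,0,0],"linear":[0,0,0],"jaw":0.7},{"rotation":[0,0,0],"linear":[0,0,0],"jaw":1},{"rotation":[0,0,0],"linear":[0,0,0],"jaw":1},{"rotation":[0,0,0],"linear":[0,0,0],"jaw":1}]' 30
python3 -c "
from h import *
need([564,-200.5,53],.271)"
```

```text
time: 14.5
tool_pos: [565.7, -201.8, 55.4]
tcp_rot: [1.899, 2.5, 0.0]
ft_force: [0.7, 0.2, 0.2]
grip_width: 63.8
finger_force: 0.0
time: 15.0
tool_pos: [564.6, -201.7, 54.8]
tcp_rot: [-1.9, -2.501, 0.001]
ft_force: [-3.8, -0.6, 5.3]
grip_width: 15.6
finger_force: 32.3
t 15.0 pos [ 564.6 -201.7   54.8] lin mm [ 1.3 -0.3  1.8] rot [-0.05  0.01  0.02] F [-3.8 -0.6  5.3] grip 15.6 32.3 q [-0.54  0.37  1.65 -0.    1.12 -0.81]
```

Gripped at 15.6 mm, close to the 16 mm grip width. First lean left without lifting: the turn is about −tool y, and since the TCP is 17 mm above the foot it needs a small +x shift.

```bash
cat >> h.py <<'E'
def rep():
    o,p,r=st();d=-r[:,2];X=np.array([np.cos(.271),np.sin(.271),0]);Y=np.array([-X[1],X[0],0])
    print("t",round(o["time"],2),"p",p.round(1),"leanL",round(np.degrees(np.arcsin(d@Y)),2),"leanX",round(np.degrees(np.arcsin(d@X)),2),"foot xy",((p-17*d-[564.6,-201.7,38])@np.c_[X,Y]).round(1),"Fxyz(nest)",np.round([o["ft_force"]@X,o["ft_force"]@Y,o["ft_force"][2]],1),"T",np.round(o["wrist_torque"],2),"w",round(float(o["grip_width"]),1),round(float(o["finger_force"])))
E
python3 -m creep '[{"rotation":[0,0,0],"linear":[0,0,0],"jaw":1},{"rotation":[0,-2,0],"linear":[0.0006,0,0],"jaw":1},{"rotation":[0,-2,0],"linear":[0.0006,0,0],"jaw":1},{"rotation":[0,0,0],"linear":[0,0,0],"jaw":1}]' 90 >/dev/null
python3 -c "
from h import *
rep()"
python3 -m creep '[{"rotation":[0,-2.5,0],"linear":[0.0007,0,0],"jaw":1},{"rotation":[0,0,0],"linear":[0,0,0],"jaw":1}]' >/dev/null
python3 -c "
from h import *
rep()"
```

```text
t 15.4 p [ 564.5 -201.1   55.1] leanL 4.2 leanX 0.03 foot xy [ 0.1 -0.7] Fxyz(nest) [-4.1 -3.4  4.1] T [-0.54  0.78 -0.09] w 15.1 88
t 15.6 p [ 564.4 -200.7   55.3] leanL 6.73 leanX 0.03 foot xy [ 0.1 -1. ] Fxyz(nest) [-5.2 -3.5  4.7] T [-0.73  0.81 -0.16] w 15.2 88
```

The lean follows easily with low forces. Now I'll start the swings, lifting 1.5 mm per swing and watching Fz.

```bash
python3 -m creep '[{"rotation":[0,3.3,0],"linear":[-0.001,0,-0.0004],"jaw":1},{"rotation":[0,3.3,0],"linear":[-0.001,0,-0.0004],"jaw":1},{"rotation":[0,3.3,0],"linear":[-0.001,0,-0.0004],"jaw":1},{"rotation":[0,3.3,0],"linear":[-0.001,0,-0.0004],"jaw":1},{"rotation":[0,0,0],"linear":[0,0,0],"jaw":1}]' >/dev/null
python3 -c "
from h import *
rep()"
python3 -m creep '[{"rotation":[0,-3.3,0],"linear":[0.001,0,-0.0004],"jaw":1},{"rotation":[0,-3.3,0],"linear":[0.001,0,-0.0004],"jaw":1},{"rotation":[0,-3.3,0],"linear":[0.001,0,-0.0004],"jaw":1},{"rotation":[0,-3.3,0],"linear":[0.001,0,-0.0004],"jaw":1},{"rotation":[0,0,0],"linear":[0,0,0],"jaw":1}]' >/dev/null
python3 -c "
from h import *
rep()"
python3 -m creep '[{"rotation":[0,3.3,0],"linear":[-0.001,0,-0.0004],"jaw":1},{"rotation":[0,3.3,0],"linear":[-0.001,0,-0.0004],"jaw":1},{"rotation":[0,3.3,0],"linear":[-0.001,0,-0.0004],"jaw":1},{"rotation":[0,3.3,0],"linear":[-0.001,0,-0.0004],"jaw":1},{"rotation":[0,0,0],"linear":[0,0,0],"jaw":1}]' >/dev/null
python3 -c "
from h import *
rep()"
```

```text
t 16.1 p [ 564.2 -202.3   55.3] leanL -7.08 leanX 0.11 foot xy [-0.6  1.6] Fxyz(nest) [-4.1  5.1  4.7] T [0.91 0.89 0.21] w 15.1 89
t 16.6 p [ 563.5 -200.5   56. ] leanL 6.77 leanX 0.09 foot xy [-0.8 -0.6] Fxyz(nest) [-1.2 -9.2 -9.9] T [-1.58 -0.13 -0.1 ] w 15.1 88
t 17.1 p [ 563.6 -201.5   57. ] leanL -7.17 leanX 0.16 foot xy [-1.   2.6] Fxyz(nest) [-1.2  5.1 -3.5] T [0.85 0.4  0.14] w 15.0 90
```

```bash
python3 -m creep '[{"rotation":[0,-3.3,0],"linear":[0.001,0,-0.0004],"jaw":1},{"rotation":[0,-3.3,0],"linear":[0.001,0,-0.0004],"jaw":1},{"rotation":[0,-3.3,0],"linear":[0.001,0,-0.0004],"jaw":1},{"rotation":[0,-3.3,0],"linear":[0.0007,0,-0.0004],"jaw":1},{"rotation":[0,0,0],"linear":[0,0,0],"jaw":1}]' >/dev/null
python3 -c "
from h import *
rep()"
python3 -m creep '[{"rotation":[0,3.3,0],"linear":[-0.001,0,-0.0004],"jaw":1},{"rotation":[0,3.3,0],"linear":[-0.001,0,-0.0004],"jaw":1},{"rotation":[0,3.3,0],"linear":[-0.001,0,-0.0004],"jaw":1},{"rotation":[0,3.3,0],"linear":[-0.001,0,-0.0004],"jaw":1},{"rotation":[0,0,0],"linear":[0,0,0],"jaw":1}]' >/dev/null
python3 -c "
from h import *
rep()"
python3 -m creep '[{"rotation":[0,-3.3,0],"linear":[0.001,0,-0.0004],"jaw":1},{"rotation":[0,-3.3,0],"linear":[0.001,0,-0.0004],"jaw":1},{"rotation":[0,-3.3,0],"linear":[0.001,0,-0.0004],"jaw":1},{"rotation":[0,-3.3,0],"linear":[0.0007,0,-0.0004],"jaw":1},{"rotation":[0,0,0],"linear":[0,0,0],"jaw":1}]' >/dev/null
python3 -c "
from h import *
rep()"
python3 -m creep '[{"rotation":[0,3.3,0],"linear":[-0.001,0,-0.0004],"jaw":1},{"rotation":[0,3.3,0],"linear":[-0.001,0,-0.0004],"jaw":1},{"rotation":[0,3.3,0],"linear":[-0.001,0,-0.0004],"jaw":1},{"rotation":[0,3.3,0],"linear":[-0.001,0,-0.0004],"jaw":1},{"rotation":[0,0,0],"linear":[0,0,0],"jaw":1}]' >/dev/null
python3 -c "
from h import *
rep()"
```

```text
t 17.6 p [ 562.8 -199.6   58.1] leanL 6.63 leanX 0.15 foot xy [-1.2  0.6] Fxyz(nest) [  0.   -7.6 -15.1] T [-1.14 -0.24 -0.  ] w 14.9 88
t 18.1 p [ 563.3 -201.5   59.8] leanL -7.2 leanX 0.19 foot xy [-1.2  2.7] Fxyz(nest) [-1.   5.1 -6. ] T [0.89 0.34 0.09] w 15.4 90
t 18.6 p [ 562.6 -199.2   61.2] leanL 6.57 leanX 0.17 foot xy [-1.3  1. ] Fxyz(nest) [  1.1  -6.  -15.6] T [-0.79 -0.24 -0.02] w 15.0 88
t 19.1 p [ 563.4 -201.8   63.1] leanL -7.19 leanX 0.2 foot xy [-1.2  2.4] Fxyz(nest) [ 0.5  5.2 -7.6] T [0.86 0.35 0.12] w 15.1 90
```

```bash
python3 -m creep '[{"rotation":[0,-3.3,0],"linear":[0.001,0,-0.0003],"jaw":1},{"rotation":[0,-3.3,0],"linear":[0.001,0,-0.0003],"jaw":1},{"rotation":[0,-3.3,0],"linear":[0.001,0,-0.0003],"jaw":1},{"rotation":[0,-3.3,0],"linear":[0.0007,0,-0.0003],"jaw":1},{"rotation":[0,0,0],"linear":[0,0,0],"jaw":1}]' >/dev/null
python3 -c "
from h import *
rep()"
python3 -m creep '[{"rotation":[0,3.3,0],"linear":[-0.001,0,-0.0004],"jaw":1},{"rotation":[0,3.3,0],"linear":[-0.001,0,-0.0004],"jaw":1},{"rotation":[0,3.3,0],"linear":[-0.001,0,-0.0004],"jaw":1},{"rotation":[0,3.3,0],"linear":[-0.001,0,-0.0004],"jaw":1},{"rotation":[0,0,0],"linear":[0,0,0],"jaw":1}]' >/dev/null
python3 -c "
from h import *
rep()"
python3 -m creep '[{"rotation":[0,-3.3,0],"linear":[0.001,0,-0.0003],"jaw":1},{"rotation":[0,-3.3,0],"linear":[0.001,0,-0.0003],"jaw":1},{"rotation":[0,-3.3,0],"linear":[0.001,0,-0.0003],"jaw":1},{"rotation":[0,-3.3,0],"linear":[0.0007,0,-0.0003],"jaw":1},{"rotation":[0,0,0],"linear":[0,0,0],"jaw":1}]' >/dev/null
python3 -c "
from h import *
rep()"
python3 -m creep '[{"rotation":[0,3.3,0],"linear":[-0.001,0,-0.0004],"jaw":1},{"rotation":[0,3.3,0],"linear":[-0.001,0,-0.0004],"jaw":1},{"rotation":[0,3.3,0],"linear":[-0.001,0,-0.0004],"jaw":1},{"rotation":[0,3.3,0],"linear":[-0.001,0,-0.0004],"jaw":1},{"rotation":[0,0,0],"linear":[0,0,0],"jaw":1}]' >/dev/null
python3 -c "
from h import *
rep()"
```

```text
t 19.6 p [ 562.6 -199.1   64.5] leanL 6.5 leanX 0.18 foot xy [-1.3  1.1] Fxyz(nest) [  0.5  -4.3 -14.9] T [-0.58 -0.17 -0.05] w 15.0 88
t 20.1 p [ 563.6 -202.3   66.5] leanL -7.19 leanX 0.18 foot xy [-1.1  1.8] Fxyz(nest) [-0.3  6.2 -9.1] T [0.83 0.4  0.03] w 15.0 90
t 20.6 p [ 562.9 -199.3   68.2] leanL 6.47 leanX 0.16 foot xy [-1.   0.8] Fxyz(nest) [ -0.6  -3.4 -16.1] T [-0.37  0.09 -0.  ] w 15.3 88
t 21.1 p [ 566.8 -206.9   73. ] leanL -6.63 leanX -0.11 foot xy [ 0.8 -3.6] Fxyz(nest) [-0.9 -1.6 -1.3] T [-0.38  0.23  0.01] w 14.7 92
```

The pull dropped off after an 18 mm rise, so the jaws have let go. Now bring it upright and lift gently.

```bash
python3 -m creep '[{"rotation":[0,-2.2,0],"linear":[0.001,0,-0.002],"jaw":1},{"rotation":[0,-2.2,0],"linear":[0.001,0,-0.002],"jaw":1},{"rotation":[0,-2.2,0],"linear":[0.001,0,-0.002],"jaw":1},{"rotation":[0,0,0],"linear":[0,0,0],"jaw":1}]' >/dev/null
python3 -c "
from h import *
rep()"
python3 -m creep '[{"rotation":[0,0,0],"linear":[0,0,-0.003],"jaw":1},{"rotation":[0,0,0],"linear":[0,0,-0.004],"jaw":1},{"rotation":[0,0,0],"linear":[0,0,-0.004],"jaw":1},{"rotation":[0,0,0],"linear":[0,0,-0.004],"jaw":1},{"rotation":[0,0,0],"linear":[0,0,0],"jaw":1},{"rotation":[0,0,0],"linear":[0,0,0],"jaw":1},{"rotation":[0,0,0],"linear":[0,0,0],"jaw":1},{"rotation":[0,0,0],"linear":[0,0,0],"jaw":1}]' >/dev/null
python3 - <<'E'
from h import *
rep()
s,t=cam("scene"),cam("top")
f=lambda i,x,y,w,h,k:cv2.resize(i[y:y+h,x:x+w],None,fx=k,fy=k,interpolation=cv2.INTER_CUBIC)
cv2.imwrite("pics/i.png",np.hstack([f(s["color"],185,130,100,100,4),f(t["color"],140,185,100,100,4)]))
E
```

```text
t 21.5 p [ 565.6 -200.8   79.4] leanL -0.01 leanX -0.08 foot xy [1.2 0.6] Fxyz(nest) [-0.4 -0.  -1.8] T [-0.06  0.02  0.02] w 15.0 92
t 22.3 p [ 564.9 -202.    93.2] leanL -0.13 leanX 0.02 foot xy [ 0.2 -0.3] Fxyz(nest) [-0.1  0.2 -3.4] T [ 0.01 -0.   -0.01] w 15.3 92
```

View pics/i.png

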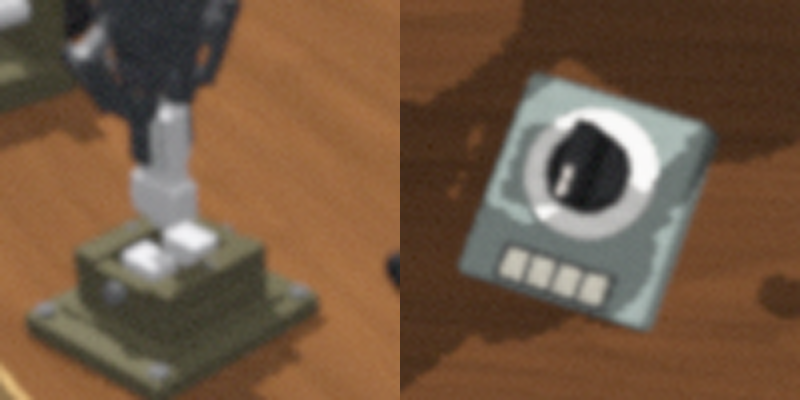

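Picture i shows the block upright and held, its foot at about scene px (228,187), just clear of the seated nest. By the arm's rise of 38 mm it is about 16 mm above it. Fz = −3.4 N is the block's weight alone, and the knob is still at zero.

```bash
python3 -c "
from station import arm
print(arm.finish_job())"
```

```text
the job is handed in; nothing more can be done
None
```

The job is handed in, with no verdict returned: the knob is at its zero stop, and the block was rocked free and is held upright about 16 mm above the seated nest.

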